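# Unstack the washing-up pile and restock the tin rack

## Robot

A 6-joint arm with a two-finger parallel gripper is mounted at the origin on the work surface. World frame = base frame: x ahead of the robot, y to its left, z up, the work surface at z = 0. Lengths are in mm, angles in rad, forces in N, time in s.
With the tool pointing down it reaches from about 350 to 725 mm from the base axis. Payload 6 kg.
Tool frame: the origin (TCP) lies midway between the tips of the shut fingers; the grasp point (between the pads) lies 19 mm behind it; z points along the fingers, x is the direction in which the jaws open and shut, and the axes are right-handed (so a half turn about z gives the same grasp; the last joint's range is limited). The gripper opens to 85 mm and grips with 20 to 120 N. Pads are 22 mm wide; open, the fingers measure 114 mm over their backs; the gripper's body (76 mm by 85 mm) begins 54 mm behind the grasp point. The pads swing forward as they close: fully open they stand 13 mm farther back than shut.
Start: joints at [1.679, 0.04, 0.085, 0, -1.615, -0.334], TCP at [134.307, 584.752, 231.261] pointing down, gripper open.
Joint ranges: [-2.56, 2.56], [-1.29, 2.01], [-1.08, 1.49], [-3.29, 1.98], [-2.81, -0.18], [-2.99, 2.99]. Speed limits (rad/s): [2.57, 2.57, 3.01, 3.14, 3.14, 3.14].

## Interface

Orientations are given as [roll, pitch, yaw] about the fixed x, y, z axes, in that order (R = Rz(yaw) Ry(pitch) Rx(roll)).
In Python, from cell import ctrl, viewer gives the robot as it stands.
- The arm moves only by the tool servo_tool, never from a script. Its argument "series" is a list of rows, each an object with "slide": the shift along the world's x, y, z in m, a list of three; "roll": the turn about the world's z in rad. A call has 1 to 8 rows; each row shifts and turns the pose as measured when the row begins; what a row does not reach is not made up. A row lasts 1/8 s, in which the tool goes at most 62.5 mm and 10.7 degrees, less where a joint would pass 70% of its speed; a pose out of reach is approached as far as the arm can. A call with a gripper value outside its range is refused whole. "hand" is the finger opening in m, from 0 to 0.0854, set as the call begins (left out, the last holds). The fingers move at their own pace and stop on an object; the grip force is fixed at half the most. Time passes only in rows, so rows that do not move let the fingers close. It gives the time, the measured TCP pose, the force and the opening at its end, in the units of the state.
- ctrl.observe(): the state, without advancing time (a new reading comes with each control period).
- viewer.get_image(name): name is "scene" or "side" or "wrist"; returns a dict with "image" (420x560x3 uint8, blue, green, red), "fx", "fy", "cx", "cy" (pixels), "view" (4x4, takes a point from world to camera coordinates). Camera axes: x right, y down, z forward; pixel columns grow to the right and rows downward; lengths in mm; the calibration is good to about 2 mm. The wrist camera is an equidistant fisheye: a pixel r from the principal point sees the ray r / f radians off the axis. A picture is of the moment at which its call begins. There is no depth.
- ctrl.close_job(): hands the job in, once; it reports no verdict.
The state is a dict: "clock": time; "joint_pos": joint angles; "qd": joint speeds; "joint_efforts": joint torques, N m; "eef_pos": TCP position; "eef_rot": TCP orientation; "force": force on the tool from outside, world axes, zero at the start; "moment": the same for the moment, N m; "opening": finger opening in mm.
Only numpy, scipy, OpenCV 4.12 (cv2) and the standard library are available. Lean on these libraries where they do the work, as an engineer would, in place of code of your own. Each camera call takes 0.05 s, during which the arm holds its last target. There are 200 camera calls.

## Task

Take the pile apart and restock the dark wooden rack: bring its older green tin forward from the back mark to the front mark (the end with the orange strip), and only then stand the new yellow tin from the bottom of the pile behind it, on the back mark. The red scoop goes to the middle of the round blue dish and the frosted cup to the middle of the square bamboo coaster, both still mouth down. Do not tip anything over, and leave the steel sippy cup, the glass tumbler and the black-lidded jar where they stand.

Things in the scene. Friction and masses are not known exactly. Their poses are not given: they have to be found in the camera images.
- tin_old: Older tin: round steel tin with green lid and green band, diameter 66 mm, height 55 mm, about 0.2 kg. Origin at the centre of its underside, z up. At the start it stands upright in the rack, over the back mark.
- tin_new: New tin: the same tin but with yellow lid and yellow band, diameter 66 mm, height 55 mm, about 0.2 kg. Origin at the centre of its underside, z up. At the start it stands on the ledge as the bottom of the pile, with the cup on its lid.
- cup: Frosted whitish plastic cup, mouth down: outer diameter 54 mm at the mouth (below), tapering to 46 mm at the top, height 70 mm, about 0.06 kg. Origin at the centre of the mouth, its lowest face; z points up while it stands mouth down. At the start it stands loosely on the yellow tin, with the scoop on top.
- scoop: Red plastic measuring scoop, mouth down: round straight bowl 40 mm in diameter, 32 mm high; flat handle 13 mm wide, 2 to 6 mm above the mouth, along the scoop's own -x axis to 79 mm from the bowl's axis. About 0.04 kg. Origin at the centre of the bowl's mouth (lowest face), z up as it stands. At the start it lies loosely on the cup.
- rack: Dark wood rack, fixed, 190 mm long (x) by 92 wide (y). Origin: centre of underside; floor 6 mm up. Side rails 80 mm apart inside, 16 mm high over all. Back end (+x): stop wall 36 mm high; front end (-x, roughly towards the robot): orange strip 10 mm high. Two white round floor marks, 60 mm across: front mark at x = -45 mm, back mark at x = +45 mm, y = 0.
- coaster: Square bamboo coaster with dark lines, 100 mm by 100 mm, 8 mm thick, fixed. Origin at the centre of its underside, sides along its x and y axes.
- dish: Flat round blue ceramic spoon dish with a small white dot in the middle, 104 mm in diameter, 8 mm thick, flat on top, fixed. Origin at the centre of its underside.
- sippy: Bystander: steel sippy cup with blue lid, white spout and orange press button, 71 mm in diameter, 115 mm high, loose. Origin at the centre of its underside.
- tumbler: Bystander: small clear glass tumbler turned upside down, 62 mm in diameter at the foot, 75 mm high, loose. Origin at the centre of its lowest face.
- jar: Bystander: small seasoning jar with black lid, about 54 mm in diameter, 85 mm high, loose. Origin at the centre of its underside.
Mind the look-alikes: they are no part of the job. Of the things that look like the rack, the largest one is meant.

How it is judged (in metres and radians):
On the way, in this order (a step that is already met when the one before it is completed fails the run):
1. the green tin stands upright on the rack's front mark (x of tin_old in the frame of rack between -0.06 and -0.03 m and y of tin_old in the frame of rack between -0.015 and 0.015 m and z of tin_old in the frame of rack between 0.001 and 0.011 m and angle between tin_old's own z axis and vertical below 0.12 rad), for 0.2 s.
2. the yellow tin stands upright on the back mark, behind the green tin (all of step 1 and x of tin_new in the frame of rack between 0.03 and 0.06 m and y of tin_new in the frame of rack between -0.015 and 0.015 m and z of tin_new in the frame of rack between 0.001 and 0.011 m and angle between tin_new's own z axis and vertical below 0.12 rad), for 0.2 s.
At the end, for the whole second after the job is handed in: Green tin on the front mark and yellow tin on the back mark (within 15 mm along and across the rack), cup mouth down within 15 mm of the coaster's middle, scoop bowl mouth down within 15 mm of the dish's middle; each resting on its place within 5 mm in height, tilted under 0.12 rad, still (all of step 2 and horizontal distance between cup and coaster below 0.015 m and z of cup in the frame of coaster between 0.003 and 0.013 m and angle between each of cup, scoop's own z axis and vertical below 0.12 rad and horizontal distance between scoop and dish below 0.015 m and z of scoop in the frame of dish between 0.003 and 0.013 m and linear speed of each of tin_old, scoop, cup, tin_new below 0.02 m/s and angular speed of each of tin_old, scoop, cup, tin_new below 0.2 rad/s); the robot touches nothing.
It fails at once if one of the four handled things is tipped over (more than 0.8 rad) (angle between any of tin_old, scoop, cup, tin_new's own z axis and vertical above 0.8 rad).
It fails at once if the sippy cup, the tumbler or the jar is moved more than 30 mm or tipped (distance of any of sippy, tumbler, jar from where it was at the start of the episode above 0.03 m or angle between any of sippy, tumbler, jar's own z axis and vertical above 0.4 rad).
It also fails if it takes over 128 s, if anything falls off the work surface, if the arm or the gripper's body presses on something with over 40 N, if the wrist force passes 120 N, or if a joint passes its speed limit or range.

## Working session

There is one attempt and no reset: what is moved stays moved. The work goes in short steps, Python scripts to look and compute and a tool call to move; the robot and the scene stay as the last step left them, time stands still between calls to the robot, and variables do not carry over. Pictures are saved under pics/ and viewed, about 12 in all and at most 16, crops included, and the job is handed in when it is done.

Besides the shell and the picture viewer there is one more tool, called after "Request:" as name(argument=value, ...) on one line, values as JSON. servo_tool: Moves the arm, as the interface text tells. Its arguments: {"type":"object","properties":{"series":{"type":"array"},"hand":{"type":"number"}},"required":["series"]}

```bash
mkdir -p pics; ls
cat > h.py <<'E'
import numpy as np, cv2
from cell import ctrl, viewer
def snap(name, fn):
    d=viewer.get_image(name); cv2.imwrite('pics/'+fn+'.png', d['image'])
    np.savez('pics/'+fn+'.npz', **{k:np.array(v) for k,v in d.items()}); return d
def load(fn): return dict(np.load('pics/'+fn+'.npz'))
def ray(d,u,v,fish=False):
    x=(u-d['cx'])/d['fx']; y=(v-d['cy'])/d['fy']
    if fish:
        r=np.hypot(x,y); c=np.array([x/r*np.sin(r),y/r*np.sin(r),np.cos(r)]) if r>1e-9 else np.array([0,0,1.])
    else: c=np.array([x,y,1.])
    V=np.array(d['view']); R=V[:3,:3]; return -R.T@V[:3,3], R.T@c
def onz(d,u,v,z,fish=False):
    o,r=ray(d,u,v,fish); return (o+r*(z-o[2])/r[2])
def proj(d,p,fish=False):
    V=np.array(d['view']); c=V[:3,:3]@np.array(p)+V[:3,3]
    if fish:
        q=np.hypot(c[0],c[1]); t=np.arctan2(q,c[2]); s=t/max(q,1e-9); return d['cx']+d['fx']*c[0]*s, d['cy']+d['fy']*c[1]*s
    return d['cx']+d['fx']*c[0]/c[2], d['cy']+d['fy']*c[1]/c[2]
E
python3 - <<'E'
from h import *
s=ctrl.observe(); print(s)
a=[snap(n,n+'0') for n in ('scene','side','wrist')]
for d in a: print(-np.array(d['view'])[:3,:3].T@np.array(d['view'])[:3,3], d['fx'])
cv2.imwrite('pics/all0.png', cv2.resize(np.hstack([a[0]['image'],a[1]['image']]),(800,300)))
E
```

```text
pics
{'clock': 0.0, 'joint_pos': array([ 1.67870865e+00,  4.08340769e-02,  8.38068944e-02, -4.78934444e-04,
       -1.61548842e+00, -3.33723528e-01]), 'qd': array([-4.76263676e-04,  1.41653919e-03,  8.75782988e-04,  4.63115926e-04,
       -2.49824562e-04,  5.33399234e-05]), 'joint_efforts': array([ 1.61167368e-04, -3.68201029e+01,  3.47421598e+01,  6.93246603e+00,
       -5.21068825e-03,  1.02097701e-05]), 'eef_pos': array([134.1649152 , 584.47353979, 230.26109321]), 'eef_rot': array([-3.14148158e+00, -1.78115541e-03, -1.79658664e+00]), 'force': array([-0.08069289,  0.13030821, -0.18904894]), 'moment': array([-0.01591243, -0.05120685, -0.07322902]), 'opening': 85.55187307031963}
[1340.61005725    8.75502017  847.74358388] 423.8849607924622
[ 364.68263776 -796.32830044 1070.52916776] 446.3744156952908
[200.67067192 568.92901617 372.75198101] 325.19226210127806
```

View pics/scene0.png

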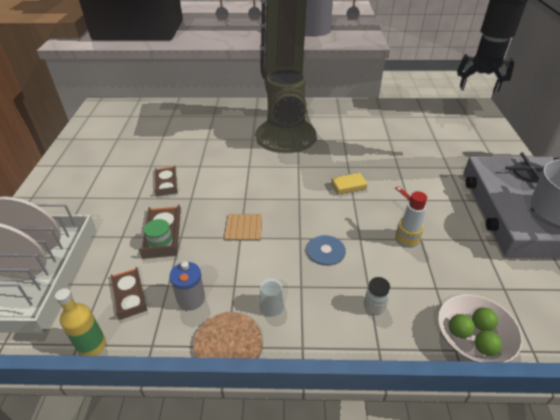

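View pics/side0.png

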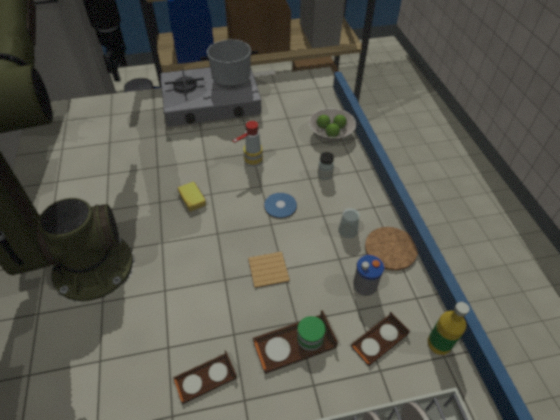

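Scene picture: the green tin's rack is at (161,231). The two small racks at (166,180) and (128,292) are look-alikes, and so is the round cork mat at (228,340) for the coaster. The coaster is at (244,227), the dish at (326,250) and the pile at (412,220). The bystanders are at (187,285), (271,297) and (377,296). I'll check these choices in one mosaic of close crops.

Run:
```python
from h import *
def crop(fn,x,y,w=100,h=75,k=4):
    im=cv2.imread(f'pics/{fn}.png')[y:y+h,x:x+w]; im=cv2.resize(im,None,fx=k,fy=k,interpolation=cv2.INTER_CUBIC)
    for i in range(0,w,10):
        if (x+i)%20==0: cv2.putText(im,str(x+i),(i*k,10),0,.35,(0,0,255)); im[:6,i*k]=(0,0,255)
    for j in range(0,h,5):
        if (y+j)%20==0: cv2.putText(im,str(y+j),(0,j*k+4),0,.35,(0,0,255)); im[j*k,:6]=(0,0,255)
    return im
cv2.imwrite('pics/m1.png',np.vstack([np.hstack([crop('scene0',120,200),crop('scene0',370,180)]),np.hstack([crop('side0',245,305),crop('side0',205,110)])]))
```

```text
(no output)
```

View pics/m1.png

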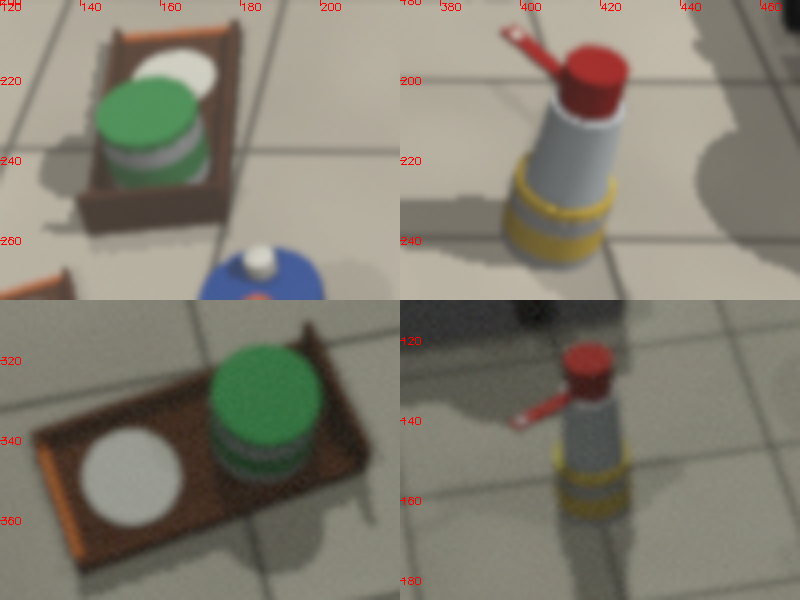

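Run:
```python
from h import *
S,D=load('scene0'),load('side0')
def p(l,*a):
    print(l,*[np.round(onz(*x)[:2],1) for x in a])
p('mark',(D,277.75,349.25,6)); p('lid',(D,311.25,328.75,61),(S,156.75,228,61))
p('strip',(D,254.5,340,10),(D,265,370,10),(S,149.5,209.5,10),(S,177.5,207.5,10))
p('wall',(D,322.5,310.5,36),(D,337,345,36))
p('scoop',(D,252,125,157),(S,419.25,196.5,157)); p('tip',(D,233.75,140.75,129),(S,396.25,188.25,129))
p('dish',(D,281,205,8),(S,326,249,8)); p('coaster',(D,269,270,8),(S,244,227,8))
# two-view triangulation scoop top
def tri(a,b):
    o1,r1=ray(*a);o2,r2=ray(*b);A=np.stack([r1,-r2],1);t=np.linalg.lstsq(A,o2-o1,rcond=None)[0];q1=o1+r1*t[0];q2=o2+r2*t[1];return (q1+q2)/2,np.linalg.norm(q1-q2)
print(tri((D,252,125),(S,419.25,196.5)), tri((D,311.25,328.75),(S,156.75,228)))
p('bystand sippy',(D,370,266,110),(S,186,275,110)); p('tumbler',(D,350,216,75),(S,271,287,75)); p('jar',(D,327,157,85),(S,378,286,85))
# tin base bottom-centre
p('tinfoot',(D,(205+192/4),110+(222-20)/4,0),(S,370+153/4,180+(270-30)/4,0))
```

```text
mark [ 460.5 -351.5]
lid [ 545.8 -341.2] [ 554.8 -337.2]
strip [ 408.4 -317.5] [ 419.4 -397.1] [ 427.1 -399.3] [ 417.5 -318.2]
wall [ 591.3 -287.7] [ 600.2 -383.7]
scoop [525.  333.9] [532.4 334.9]
tip [458.9 303.2] [466.6 295. ]
dish [570.9 107.6] [575.4 110.5]
coaster [ 485.4 -121.6] [ 495.  -114.8]
(array([525.98133235, 337.92258689, 152.51052589]), np.float64(1.996856096616497)) (array([ 547.54275184, -339.2828344 ,   54.67788599]), np.float64(2.1992595104233006))
bystand sippy [ 727.9 -229.1] [ 749.8 -216. ]
tumbler [743.7 -33.2] [753.3 -28.3]
jar [745.5 211. ] [754.7 209.6]
tinfoot [521.8 336. ] [532.1 338.2]
```

The crops confirm it: the large rack holds the green tin, with an orange strip at the robot end and an empty white mark at side (278,349). The pile is yellow tin, cup, then scoop, with the handle tip at side (234,141). Moving above the pile.

Request:
servo_tool(hand=0.085, series=[{"slide":[0.049,-0.031,0.006],"roll":0.09},{"slide":[0.049,-0.031,0.006],"roll":0.09},{"slide":[0.049,-0.031,0.006],"roll":0.09},{"slide":[0.049,-0.031,0.006],"roll":0.09},{"slide":[0.049,-0.031,0.006],"roll":0.09},{"slide":[0.049,-0.031,0.006],"roll":0.09},{"slide":[0.049,-0.031,0.006],"roll":0.09},{"slide":[0.049,-0.031,0.006],"roll":0.09}])

```text
clock: 1.15
eef_pos: [532.6, 328.6, 275.8]
eef_rot: [3.14, -0.006, -1.045]
force: [0.4, 1.7, -0.1]
opening: 85.0
```

Run:
```python
from h import *
d=snap('wrist','wrist1'); print(ctrl.observe()['eef_pos'],proj(d,(528,334,157),True),proj(d,(462,299,129),True))
cv2.imwrite('pics/wrist1b.png',cv2.resize(d['image'],(800,600)))
```

```text
[537.07909135 324.21917565 275.6554655 ] (np.float64(271.9929940612771), np.float64(203.80815965552569)) (np.float64(270.3765248668768), np.float64(269.6030391314847))
```

View pics/wrist1b.png

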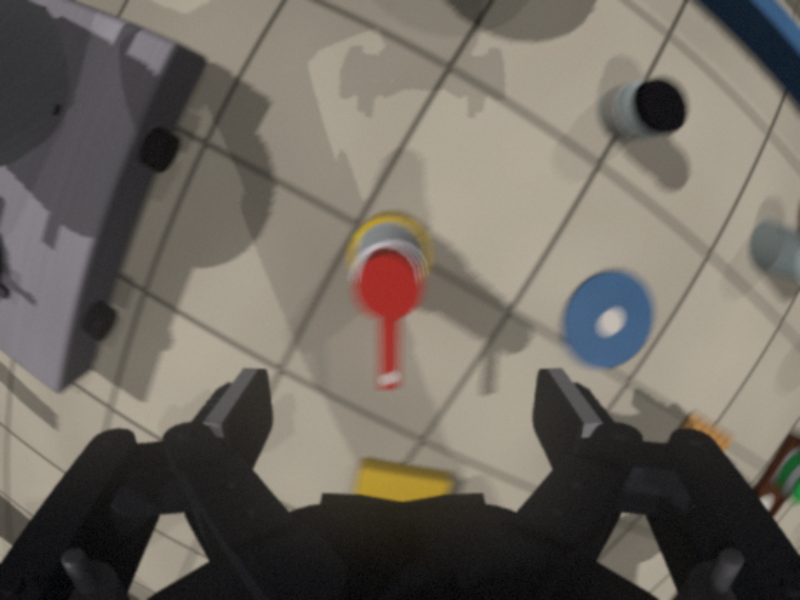

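Wrist view: scoop top at (388,285), handle tip at (389,381) straight below it, so the jaws are well aligned, and the dish dot at (611,321). The tip line also lies between the pads.

Run:
```python
from h import *
d=load('wrist1'); k=1.42857
for n,u,v,z in (('top',388,285,157),('tip',389,381,129),('dot',611,321,8)): print(n,onz(d,u/k,v/k,z,True))
s=ctrl.observe();print(s['eef_pos'],s['eef_rot'],s['clock'])
# red centroid in fresh image
d=snap('wrist','wrist2'); im=d['image'].astype(int); 
m=((im[...,2]>110)&(im[...,1]<60)&(im[...,0]<60)).astype('uint8'); m=cv2.morphologyEx(m,cv2.MORPH_OPEN,np.ones((17,17),'uint8'))
x,y,w,h=cv2.boundingRect(m); mm=cv2.moments(m,True); c=(mm['m10']/mm['m00'],mm['m01']/mm['m00']); print(x,y,w,h,c,onz(d,*c,157,True))
hsv=cv2.cvtColor(d['image'],cv2.COLOR_BGR2HSV); m=cv2.inRange(hsv,(100,80,60),(120,255,255)); m[:,:330]=0; m[:150]=0
cs=max(cv2.findContours(m,0,2)[0],key=cv2.contourArea); e=cv2.fitEllipse(cs); print(e,onz(d,*e[0],8,True)); s=ctrl.observe();print(s['eef_pos'],s['clock'])
```

```text
top [531.0417608  336.11290772 157.        ]
tip [465.7490437  298.94101465 129.        ]
dot [576.72575373 109.792697     8.        ]
[537.07909135 324.21917565 275.6554655 ] [ 3.13927895 -0.0086307  -1.04524581] 1.2
239 183 42 43 (259.3107235142119, 203.97868217054264) [527.20272035 338.38863203 157.        ]
((417.6893615722656, 226.5276336669922), (59.48212432861328, 68.99414825439453), 32.740169525146484) [571.13100462 116.98427277   8.        ]
[534.85515878 326.25396366 275.13904064] 1.25
```

Request:
servo_tool(series=[{"slide":[-0.003,0.005,-0.02],"roll":0},{"slide":[-0.003,0.005,-0.02],"roll":0},{"slide":[0,0,0],"roll":0},{"slide":[0,0,0],"roll":0}])

```text
clock: 1.75
eef_pos: [529.3, 335.6, 233.8]
eef_rot: [3.138, -0.008, -1.055]
force: [-0.6, 0.1, -0.6]
opening: 85.1
```

```bash
cat >> h.py <<'E'
def red(fn,z,lo=90):
    d=snap('wrist',fn); im=d['image'].astype(int)
    m=((im[...,2]>lo)&(im[...,1]<im[...,2]*.45)&(im[...,0]<im[...,2]*.45)).astype('uint8'); m=cv2.morphologyEx(m,cv2.MORPH_OPEN,cv2.getStructuringElement(cv2.MORPH_ELLIPSE,(25,25)))
    x,y,w,h=cv2.boundingRect(m); c=(x+w/2-.5,y+h/2-.5); print((x,y,w,h),'->',onz(d,*c,z,True)); return d
def st():
    s=ctrl.observe(); print(s['clock'],np.round(s['eef_pos'],1),np.round(s['eef_rot'],3),np.round(s['force'],1),s['opening'])
def dish(d,x0=330):
    hsv=cv2.cvtColor(d['image'],cv2.COLOR_BGR2HSV); m=cv2.inRange(hsv,(100,80,60),(120,255,255)); m[:,:x0]=0; m[:150]=0
    e=cv2.fitEllipse(max(cv2.findContours(m,0,2)[0],key=cv2.contourArea)); print('dish',e,onz(d,*e[0],8,True))
E
python3 - <<'E'
from h import *
st(); d=red('wrist3',157); st(); dish(d)
E
```

```text
1.75 [529.3 335.6 233.8] [ 3.138 -0.008 -1.055] [-0.6  0.1 -0.6] 85.14834705849826
(249, 188, 54, 59) -> [527.68054813 338.68202533 157.        ]
1.8 [529.2 335.7 233.6] [ 3.137 -0.008 -1.055] [-1.  -0.  -1.5] 84.66583103728465
dish ((439.6754455566406, 233.35696411132812), (61.0327033996582, 74.67766571044922), 32.27153396606445) [571.80119457 117.82110352   8.        ]
```

Request:
servo_tool(series=[{"slide":[-0.002,0.001,-0.03],"roll":0},{"slide":[0,0.001,-0.03],"roll":0},{"slide":[0,0,-0.025],"roll":0},{"slide":[0,0,-0.015],"roll":0},{"slide":[0,0,0],"roll":0},{"slide":[0,0,0],"roll":0}])

```text
clock: 2.55
eef_pos: [529.0, 339.3, 138.1]
eef_rot: [-3.136, -0.006, -1.055]
force: [0.8, 0.4, -0.6]
opening: 85.1
```

Run:
```python
from h import *
d=snap('wrist','wrist4'); st()
cv2.imwrite('pics/wrist4b.png',cv2.resize(d['image'][120:420,80:480],(800,600)))
```

```text
2.6 [528.9 339.4 138.2] [-3.136 -0.006 -1.055] [-0.4  0.2 -0.3] 85.01540726840285
```

View pics/wrist4b.png

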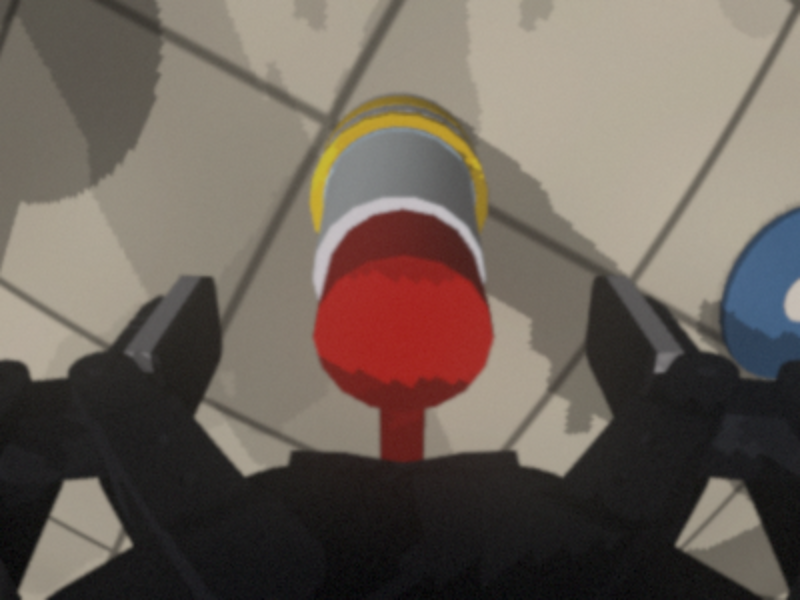

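Scoop disc at (403,333) in the crop, midway between the fingers (217 and 588). Now the along-pad offset.

Run:
```python
from h import *
d=load('wrist4'); print(onz(d,281.5,286.5,157,True))
```

```text
[527.53190055 338.41244249 157.        ]
```

Request:
servo_tool(series=[{"slide":[-0.001,-0.001,-0.008],"roll":0},{"slide":[0,0,-0.005],"roll":0},{"slide":[0,0,0],"roll":0}])

```text
clock: 2.98
eef_pos: [528.2, 338.7, 125.7]
eef_rot: [-3.133, -0.005, -1.055]
force: [0.1, -0.3, -0.1]
opening: 84.9
```

Request:
servo_tool(hand=0.03, series=[{"slide":[0,0,0],"roll":0},{"slide":[0,0,0],"roll":0},{"slide":[0,0,0],"roll":0},{"slide":[0,0,0],"roll":0},{"slide":[0,0,0],"roll":0},{"slide":[0,0,0],"roll":0}])

```text
clock: 3.72
eef_pos: [528.5, 338.9, 126.4]
eef_rot: [-3.133, -0.005, -1.055]
force: [0.3, 0.2, -0.4]
opening: 38.4
```

Request:
servo_tool(series=[{"slide":[0,0,0.01],"roll":0},{"slide":[0,0,0.02],"roll":0},{"slide":[0,0,0.03],"roll":0},{"slide":[0,0,0.03],"roll":0},{"slide":[0,0,0],"roll":0}])

```text
clock: 4.35
eef_pos: [529.0, 338.5, 225.4]
eef_rot: [-3.128, -0.005, -1.055]
force: [-0.2, 0.4, -0.0]
opening: 38.4
```

Run:
```python
from h import *
st(); a=snap('scene','scene5')['image'];b=snap('wrist','wrist5')['image']
r=lambda i:cv2.resize(i,(400,300))
cv2.imwrite('pics/m5.png',np.hstack([r(a[120:270,340:540]),r(b[100:400,80:480])]))
```

```text
4.35 [529.  338.5 225.4] [-3.128 -0.005 -1.055] [-0.2  0.4 -0. ] 38.44874369710087
```

View pics/m5.png

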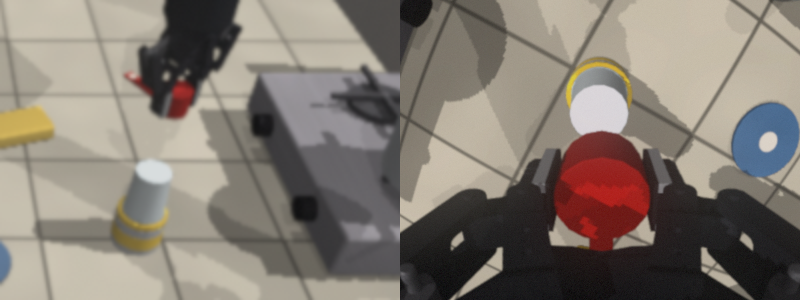

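Scoop is held; cup and tin still stand. In the right panel the cup top is at (598,111) and the dish dot at (768,141).

Run:
```python
from h import *
d=load('wrist5'); print('cup',onz(d,278,211,125,True),'dot',onz(d,448,241,8,True)); 
im=d['image'];hsv=cv2.cvtColor(im,cv2.COLOR_BGR2HSV); m=cv2.inRange(hsv,(95,70,40),(125,255,255)); m[:,:400]=0; m[:180]=0
c=max(cv2.findContours(m,0,2)[0],key=cv2.contourArea); e=cv2.fitEllipse(c); print(e,cv2.boundingRect(c),onz(d,*e[0],8,True))
```

```text
cup [527.1761195  339.97206532 125.        ] dot [571.89663102 112.63812348   8.        ]
((445.0921325683594, 239.41322326660156), (61.674556732177734, 76.266845703125), 31.43120002746582) (412, 203, 67, 74) [571.51590087 118.10552416   8.        ]
```

Request:
servo_tool(series=[{"slide":[0.007,-0.03,0],"roll":0},{"slide":[0.01,-0.05,-0.01],"roll":0},{"slide":[0.01,-0.05,-0.02],"roll":0},{"slide":[0.01,-0.05,-0.02],"roll":0},{"slide":[0.007,-0.04,-0.02],"roll":0},{"slide":[0,-0.007,0],"roll":0},{"slide":[0,0,0],"roll":0},{"slide":[0,0,0],"roll":0}])

```text
clock: 5.45
eef_pos: [569.3, 105.1, 144.5]
eef_rot: [3.141, -0.004, -1.052]
force: [0.6, 0.4, -0.6]
opening: 38.8
```

Run:
```python
from h import *
st(); d=snap('wrist','wrist6'); S=snap('scene','scene6')
a=d['image'][100:400,80:480]; b=cv2.resize(S['image'][190:290,260:393],(400,300)); cv2.imwrite('pics/m6.png',np.hstack([a,b]))
```

```text
5.45 [569.3 105.1 144.5] [ 3.141 -0.004 -1.052] [ 0.6  0.4 -0.6] 38.76271919894311
```

View pics/m6.png

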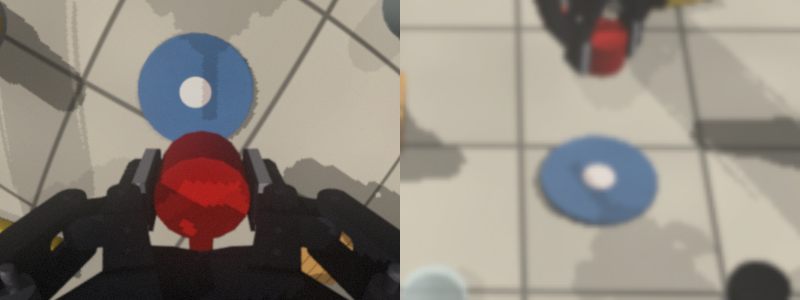

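Run:
```python
from h import *
d=load('wrist6'); print('dot',onz(d,275,192,8,True),onz(d,275,190,8,True),onz(load('scene6'),326,248.7,8))
```

```text
dot [571.06504376 111.85487069   8.        ] [572.63260274 112.74109043   8.        ] [574.34866897 110.56733207   8.        ]
```

Request:
servo_tool(series=[{"slide":[0.002,0.004,-0.03],"roll":0},{"slide":[0.002,0.003,-0.03],"roll":0},{"slide":[0,0,-0.03],"roll":0},{"slide":[0,0,-0.02],"roll":0},{"slide":[0,0,-0.01],"roll":0},{"slide":[0,0,0],"roll":0}])

```text
clock: 6.3
eef_pos: [574.5, 118.2, 24.8]
eef_rot: [-3.136, -0.005, -1.044]
force: [0.4, 0.3, -0.5]
opening: 38.5
```

Request:
servo_tool(series=[{"slide":[-0.001,-0.004,-0.005],"roll":0},{"slide":[0,-0.002,-0.004],"roll":0},{"slide":[0,0,0],"roll":0},{"slide":[0,0,0],"roll":0}])

```text
clock: 6.8
eef_pos: [575.0, 112.5, 18.1]
eef_rot: [-3.131, -0.005, -1.044]
force: [0.5, -0.7, -1.7]
opening: 38.6
```

Request:
servo_tool(series=[{"slide":[-0.002,0,-0.003],"roll":0},{"slide":[0,0,-0.003],"roll":0},{"slide":[0,0,-0.002],"roll":0},{"slide":[0,0,0],"roll":0}])

```text
clock: 7.3
eef_pos: [572.9, 112.6, 9.8]
eef_rot: [-3.131, -0.005, -1.044]
force: [-0.9, 0.0, 0.1]
opening: 38.6
```

Request:
servo_tool(series=[{"slide":[0,0,-0.0015],"roll":0},{"slide":[0,0,0],"roll":0}])

```text
clock: 7.55
eef_pos: [573.5, 112.7, 9.5]
eef_rot: [-3.13, -0.006, -1.044]
force: [-1.1, -0.3, -0.5]
opening: 38.5
```

Request:
servo_tool(hand=0.07, series=[{"slide":[0,0,0],"roll":0},{"slide":[0,0,0],"roll":0},{"slide":[0,0,0],"roll":0},{"slide":[0,0,0.02],"roll":0},{"slide":[0,0,0.04],"roll":0},{"slide":[0,0,0.05],"roll":0},{"slide":[0,0,0.05],"roll":0},{"slide":[0,0,0.02],"roll":0}])

```text
clock: 8.55
eef_pos: [570.9, 111.4, 191.6]
eef_rot: [-3.136, -0.006, -1.044]
force: [-0.0, 0.5, 0.1]
opening: 69.9
```

Run:
```python
from h import *
st(); S=snap('scene','scene7'); d=snap('wrist','wrist7')
cv2.imwrite('pics/m7.png',np.hstack([d['image'][100:400,80:480],cv2.resize(S['image'][190:290,260:393],(400,300))]))
```

```text
8.55 [570.9 111.4 191.6] [-3.136 -0.006 -1.044] [-0.   0.5  0.1] 69.90989354482902
```

View pics/m7.png

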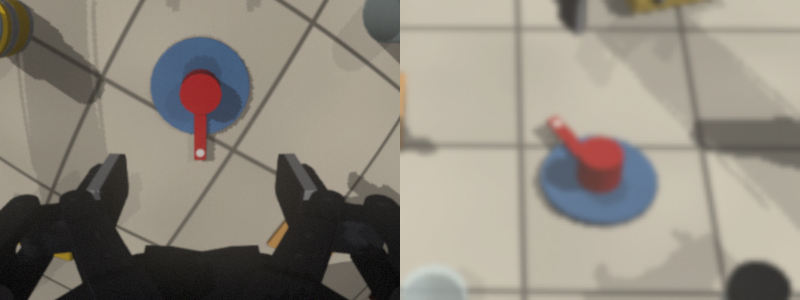

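Request:
servo_tool(hand=0.085, series=[{"slide":[-0.006,0.03,0],"roll":0},{"slide":[-0.01,0.05,0],"roll":0},{"slide":[-0.01,0.05,0],"roll":0},{"slide":[-0.01,0.05,0],"roll":0},{"slide":[-0.007,0.035,0],"roll":0},{"slide":[-0.001,0.008,0],"roll":0},{"slide":[0,0,0],"roll":0},{"slide":[0,0,0],"roll":0}])

```text
clock: 9.65
eef_pos: [522.9, 338.3, 181.1]
eef_rot: [3.136, -0.007, -1.047]
force: [-0.1, 0.1, -0.5]
opening: 85.1
```

Run:
```python
from h import *
print('scoop',onz(load('wrist7'),280,193,40,True),onz(load('scene7'),327,241.7,40))
st(); d=snap('wrist','wrist8'); g=cv2.cvtColor(d['image'],cv2.COLOR_BGR2GRAY)
m=(g>185).astype('uint8'); n,l,s,c=cv2.connectedComponentsWithStats(m)
for i in range(1,n):
    if s[i,4]>300: print(s[i],c[i],onz(d,s[i,0]+s[i,2]/2-.5,s[i,1]+s[i,3]/2-.5,125,True))
```

```text
scoop [572.5218777  112.30685827  40.        ] [578.95508379 110.79939732  40.        ]
9.65 [522.9 338.3 181.1] [ 3.136 -0.007 -1.047] [-0.1  0.1 -0.5] 85.11786887893
```

Request:
servo_tool(series=[{"slide":[0.003,0.0,-0.025],"roll":0},{"slide":[0.001,0.0,-0.02],"roll":0},{"slide":[0,0,-0.01],"roll":0},{"slide":[0,0,0],"roll":0},{"slide":[0,0,0],"roll":0}])

```text
clock: 10.32
eef_pos: [528.7, 335.6, 126.4]
eef_rot: [3.139, -0.006, -1.051]
force: [-1.1, -0.1, 0.5]
opening: 85.1
```

Run:
```python
from h import *
st(); d=snap('wrist','wrist9')
cv2.imwrite('pics/m9.png',cv2.resize(d['image'][120:420,80:480],(800,600)))
```

```text
10.325 [528.7 335.6 126.4] [ 3.139 -0.006 -1.051] [-1.1 -0.1  0.5] 85.10213747865697
```

View pics/m9.png

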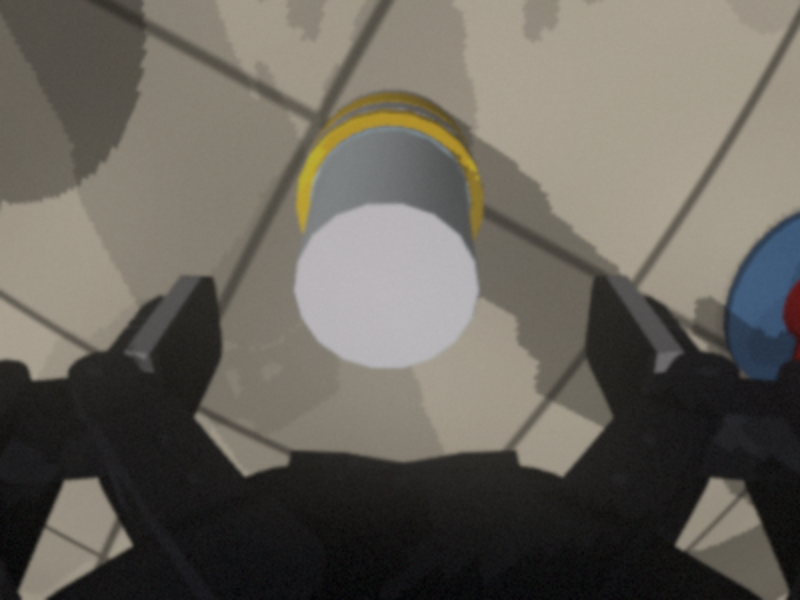

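Cup top at crop (387,285), slightly left of the finger midline (402).

Run:
```python
from h import *
print(onz(load('wrist9'),273.5,262.5,125,True))
```

```text
[527.29824438 339.05966192 125.        ]
```

Request:
servo_tool(series=[{"slide":[-0.001,0.003,-0.015],"roll":0},{"slide":[0,0.0,-0.013],"roll":0},{"slide":[0,0,0],"roll":0},{"slide":[0,0,0],"roll":0}])

```text
clock: 10.88
eef_pos: [527.5, 339.2, 96.7]
eef_rot: [3.14, -0.006, -1.051]
force: [-0.1, 0.9, 0.6]
opening: 85.0
```

Centred. Down to z ≈ 80, then close.

Request:
servo_tool(series=[{"slide":[0,0,-0.01],"roll":0},{"slide":[0,0,-0.007],"roll":0},{"slide":[0,0,0],"roll":0}])

```text
clock: 11.25
eef_pos: [527.5, 339.3, 78.7]
eef_rot: [3.14, -0.006, -1.051]
force: [0.2, -0.4, 0.7]
opening: 85.1
```

Request:
servo_tool(hand=0.04, series=[{"slide":[0,0,0],"roll":0},{"slide":[0,0,0],"roll":0},{"slide":[0,0,0],"roll":0},{"slide":[0,0,0],"roll":0},{"slide":[0,0,0],"roll":0},{"slide":[0,0,0],"roll":0}])

```text
clock: 12.0
eef_pos: [527.9, 339.6, 79.7]
eef_rot: [3.141, -0.005, -1.051]
force: [-0.5, 0.0, 0.0]
opening: 47.6
```

Request:
servo_tool(series=[{"slide":[0,0,0.01],"roll":0},{"slide":[0,0,0.02],"roll":0},{"slide":[0,0,0.03],"roll":0},{"slide":[0,0,0.03],"roll":0},{"slide":[0,0,0],"roll":0}])

```text
clock: 12.62
eef_pos: [528.3, 339.4, 178.0]
eef_rot: [-3.138, -0.006, -1.051]
force: [-0.6, 0.4, -0.1]
opening: 48.0
```

Request:
servo_tool(series=[{"slide":[-0.003,-0.04,0],"roll":0},{"slide":[-0.005,-0.06,0],"roll":0},{"slide":[-0.005,-0.06,0],"roll":0},{"slide":[-0.005,-0.06,0],"roll":0},{"slide":[-0.005,-0.06,0],"roll":0},{"slide":[-0.005,-0.06,0],"roll":0},{"slide":[-0.005,-0.06,0],"roll":0},{"slide":[-0.004,-0.04,0],"roll":0}])

```text
clock: 13.62
eef_pos: [486.5, -110.9, 179.1]
eef_rot: [-3.137, -0.005, -1.045]
force: [1.4, 0.1, -0.8]
opening: 48.0
```

Request:
servo_tool(series=[{"slide":[0,-0.005,0],"roll":0},{"slide":[0,0,0],"roll":0},{"slide":[0,0,0],"roll":0}])

```text
clock: 14.0
eef_pos: [485.8, -117.5, 179.3]
eef_rot: [-3.137, -0.005, -1.048]
force: [-0.0, 0.1, -0.6]
opening: 47.9
```

Run:
```python
from h import *
st(); d=snap('wrist','wrist10'); S=snap('scene','scene10'); D=load('side0')['image']
cv2.imwrite('pics/m10.png',np.vstack([cv2.resize(d['image'],(800,600))[:400],np.hstack([cv2.resize(S['image'][195:255,210:290],(400,300),interpolation=2),cv2.resize(D[240:300,230:310],(400,300),interpolation=2)])[:200+100]])[:700])
i=cv2.imread('pics/m10.png'); print(i.shape); cv2.imwrite('pics/m10.png',cv2.resize(i,(800,600)))
```

```text
14.0 [ 485.8 -117.5  179.3] [-3.137 -0.005 -1.048] [-0.   0.1 -0.6] 47.89660833835666
(700, 800, 3)
```

View pics/m10.png

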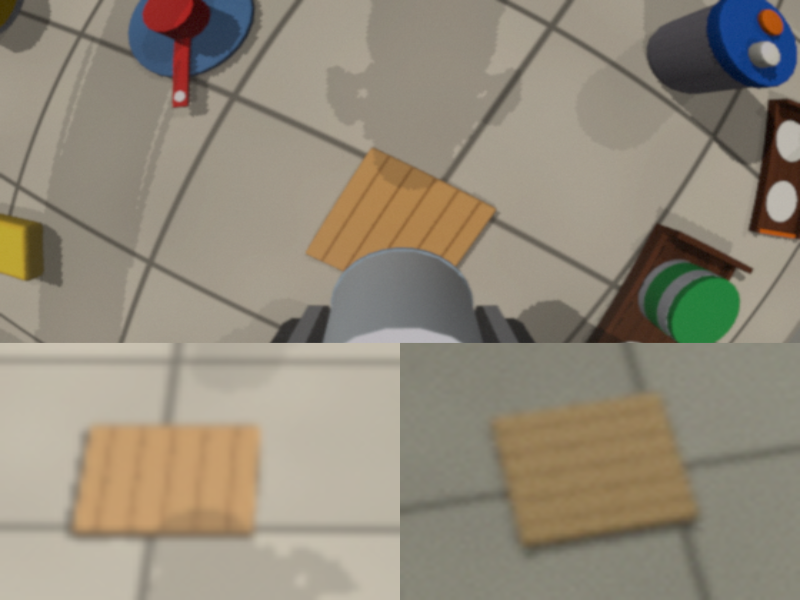

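Corners of the coaster: in the wrist panel (372,149), (496,210) and (307,254); the scene and side panels show all four. The green lid is at (704,310).

Run:
```python
from h import *
W,S,D=load('wrist10'),load('scene10'),load('side0'); f=600/700
w=[onz(W,x*.7,y/f*.7,8,True) for x,y in ((372,149),(496,210),(307,254))]
print('W',np.round(w,1)[:,:2],(w[1]+w[2])/2)
s=np.array([onz(S,210+x/5,195+(y-343)/5/f,8) for x,y in ((90,427),(260,427),(253,532),(74,532))]); print('S',np.round(s[:,:2],1),s.mean(0))
s=np.array([onz(D,230+x/5,240+(y-343)/5/f,8) for x,y in ((92,418),(261,396),(297,518),(122,547))]); print('D',np.round(s[:,:2],1),s.mean(0))
print('lid',onz(W,704*.7,310/f*.7,61,True))
```

```text
W [[ 534.3  -67.3]
 [ 535.2 -165.2]
 [ 437.2  -68.7]] [ 486.18195557 -116.92342729    8.        ]
S [[ 444.4 -165.5]
 [ 443.4  -66.7]
 [ 541.3  -65.5]
 [ 542.5 -163.5]] [ 492.89518726 -115.30492164    8.        ]
D [[ 436.1  -67.6]
 [ 534.8  -70.7]
 [ 533.3 -167.9]
 [ 435.2 -168.6]] [ 484.83240328 -118.71418573    8.        ]
lid [ 549.54961848 -332.91834827   61.        ]
```

Request:
servo_tool(series=[{"slide":[0,0,-0.03],"roll":0},{"slide":[0,0,-0.04],"roll":0},{"slide":[0,0,-0.03],"roll":0},{"slide":[0,0,-0.02],"roll":0},{"slide":[0,0,-0.01],"roll":0},{"slide":[0,0,0],"roll":0},{"slide":[0,0,0],"roll":0}])

```text
clock: 14.98
eef_pos: [487.6, -112.6, 47.5]
eef_rot: [-3.134, -0.006, -1.039]
force: [-0.5, -0.4, -0.2]
opening: 47.6
```

Request:
servo_tool(series=[{"slide":[0,-0.003,-0.005],"roll":0},{"slide":[-0.001,-0.001,-0.004],"roll":0},{"slide":[0,0,-0.002],"roll":0},{"slide":[0,0,0],"roll":0},{"slide":[0,0,0],"roll":0}])

```text
clock: 15.6
eef_pos: [487.6, -116.9, 37.6]
eef_rot: [-3.131, -0.008, -1.039]
force: [-0.1, -0.4, -0.8]
opening: 47.9
```

Request:
servo_tool(series=[{"slide":[-0.0005,0,-0.003],"roll":0},{"slide":[0,0,-0.0015],"roll":0},{"slide":[0,0,0],"roll":0}])

```text
clock: 15.98
eef_pos: [487.2, -116.9, 33.0]
eef_rot: [-3.13, -0.008, -1.039]
force: [0.2, -0.0, -0.2]
opening: 47.7
```

Request:
servo_tool(hand=0.085, series=[{"slide":[0,0,0],"roll":0},{"slide":[0,0,0],"roll":0},{"slide":[0,0,0],"roll":0},{"slide":[0,0,0.02],"roll":0},{"slide":[0,0,0.04],"roll":0},{"slide":[0,0,0.05],"roll":0},{"slide":[0,0,0.04],"roll":0},{"slide":[0,0,0.01],"roll":0}])

```text
clock: 16.98
eef_pos: [485.5, -117.2, 196.9]
eef_rot: [-3.133, -0.007, -1.04]
force: [-0.1, -0.2, 0.0]
opening: 85.4
```

Run:
```python
from h import *
st(); d=snap('wrist','wrist11')
cv2.imwrite('pics/m11.png',cv2.resize(d['image'],(800,600)))
```

```text
16.975 [ 485.5 -117.2  196.9] [-3.133 -0.007 -1.04 ] [-0.1 -0.2  0. ] 85.37673085609602
```

View pics/m11.png

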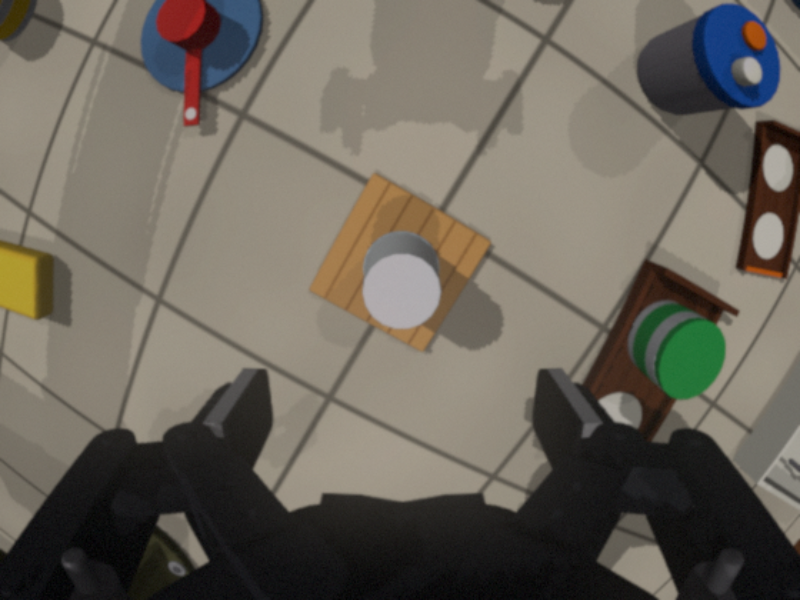

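The cup stands in the middle of the coaster. Now above the rack, turning to align with it.

Request:
servo_tool(series=[{"slide":[0.01,-0.03,0.01],"roll":-0.06},{"slide":[0.013,-0.05,0.01],"roll":-0.1},{"slide":[0.013,-0.05,0.01],"roll":-0.1},{"slide":[0.013,-0.05,0.005],"roll":-0.1},{"slide":[0.01,-0.03,0],"roll":-0.04},{"slide":[0.003,-0.01,0],"roll":0},{"slide":[0,0,0],"roll":0},{"slide":[0,0,0],"roll":0}])

```text
clock: 18.02
eef_pos: [546.6, -340.9, 220.9]
eef_rot: [3.139, 0.002, -1.448]
force: [-0.7, 0.7, 0.2]
opening: 84.8
```

Run:
```python
from h import *
print('cup',onz(load('wrist11'),401*.7,291*.7,78,True)); W=load('wrist11'); print('coaster',np.mean([onz(W,x*.7,y*.7,8,True) for x,y in ((376,174),(493,245),(427,351),(311,292))],0))
st(); d=snap('wrist','wrist12')
cv2.imwrite('pics/m12.png',cv2.resize(d['image'],(800,600)))
```

```text
cup [ 485.73967387 -117.52579372   78.        ]
coaster [ 486.34319172 -118.25510837    8.        ]
18.025 [ 546.6 -340.9  220.9] [ 3.139e+00  2.000e-03 -1.448e+00] [-0.7  0.7  0.2] 84.83699220841982
```

View pics/m12.png

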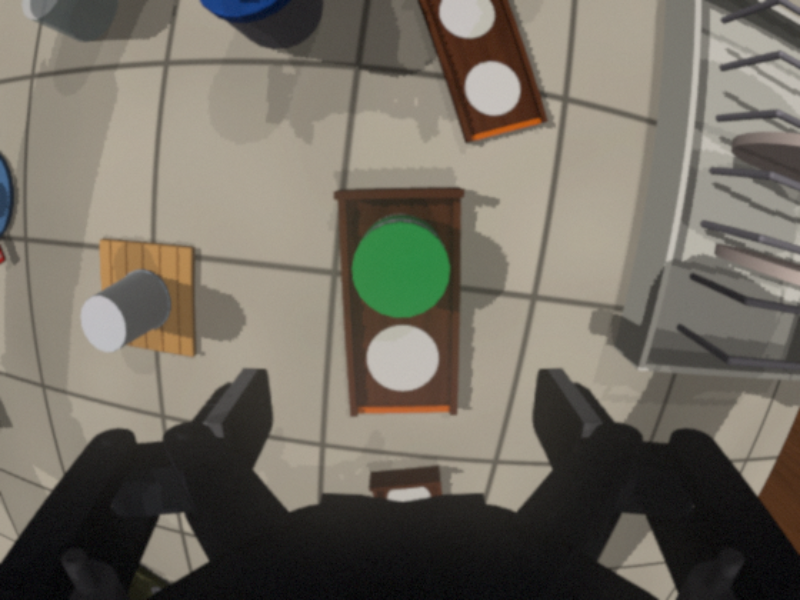

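Rack square in view: green lid (401,268), front mark (402,358), strip ends (358,410) and (451,409), back wall top corners (337,193) and (462,190).

Run:
```python
from h import *
W=load('wrist12'); f=lambda x,y,z: onz(W,x*.7,y*.7,z,True)[:2]
lid=f(401,268,61); mk=f(402,358,6); a,b=f(358,410,10),f(451,409,10); c,e=f(337,192,36),f(462,189,36)
print(lid,mk,a,b,c,e); v=(c+e)/2-(a+b)/2; print('yaw',np.arctan2(v[1],v[0]),np.linalg.norm(v), 'mark->lid',lid-mk,np.linalg.norm(lid-mk)); 
for p,q in((a,b),(c,e)): w=p-q; print(np.arctan2(-w[0],w[1]),np.linalg.norm(w))
```

```text
[ 550.00908775 -339.6514864 ] [ 462.39780254 -351.01794441] [ 409.9948672  -318.99168957] [ 420.99101954 -399.03571247] [ 593.72831097 -288.75035772] [ 606.58576067 -375.65489421]
yaw 0.14418088917384828 186.60027006114677 mark->lid [87.61128521 11.366458  ] 88.3455356227764
0.13652176353003728 80.795797962017
0.14688359607676055 87.85051209755349
```

Request:
servo_tool(series=[{"slide":[0.002,0,-0.03],"roll":0.015},{"slide":[0.001,0.0,-0.04],"roll":0},{"slide":[0,0,-0.03],"roll":0},{"slide":[0,0,-0.015],"roll":0},{"slide":[0,0,0],"roll":0},{"slide":[0,0,0],"roll":0}])

```text
clock: 18.82
eef_pos: [551.3, -336.5, 109.0]
eef_rot: [-3.136, -0.002, -1.425]
force: [-0.3, 0.5, 0.4]
opening: 85.2
```

Request:
servo_tool(series=[{"slide":[-0.001,-0.003,-0.02],"roll":0},{"slide":[0,0,-0.025],"roll":0},{"slide":[0,0,-0.02],"roll":0},{"slide":[0,0,-0.005],"roll":0},{"slide":[0,0,0],"roll":0}])

```text
clock: 19.45
eef_pos: [551.1, -340.6, 37.6]
eef_rot: [-3.132, -0.004, -1.425]
force: [0.4, 0.3, 0.1]
opening: 85.1
```

Request:
servo_tool(series=[{"slide":[-0.001,0.001,-0.007],"roll":0},{"slide":[0,0,-0.007],"roll":0},{"slide":[0,0,0],"roll":0}])

```text
clock: 19.82
eef_pos: [550.9, -339.9, 24.3]
eef_rot: [-3.129, -0.006, -1.425]
force: [0.1, 0.0, 0.2]
opening: 85.0
```

Request:
servo_tool(hand=0.055, series=[{"slide":[0,0,0],"roll":0},{"slide":[0,0,0],"roll":0},{"slide":[0,0,0],"roll":0},{"slide":[0,0,0],"roll":0},{"slide":[0,0,0],"roll":0}])

```text
clock: 20.45
eef_pos: [551.3, -340.0, 25.1]
eef_rot: [-3.128, -0.006, -1.425]
force: [-0.6, 0.8, -0.0]
opening: 64.6
```

Request:
servo_tool(series=[{"slide":[0,0,0.01],"roll":0},{"slide":[0,0,0.015],"roll":0},{"slide":[0,0,0.01],"roll":0},{"slide":[0,0,0],"roll":0}])

```text
clock: 20.95
eef_pos: [551.4, -340.1, 63.2]
eef_rot: [-3.127, -0.006, -1.425]
force: [0.1, -0.0, -1.6]
opening: 64.6
```

Request:
servo_tool(series=[{"slide":[-0.015,-0.002,0],"roll":-0.003},{"slide":[-0.025,-0.003,0],"roll":-0.003},{"slide":[-0.025,-0.003,0],"roll":0},{"slide":[-0.015,-0.002,0],"roll":0},{"slide":[-0.006,-0.001,0],"roll":0},{"slide":[0,0,0],"roll":0},{"slide":[0,0,0],"roll":0}])

```text
clock: 21.82
eef_pos: [459.9, -351.0, 61.3]
eef_rot: [-3.129, -0.005, -1.432]
force: [-0.2, -0.3, -1.5]
opening: 64.7
```

Request:
servo_tool(series=[{"slide":[0.003,0,-0.01],"roll":0},{"slide":[0,0,-0.01],"roll":0},{"slide":[0,0,-0.006],"roll":0},{"slide":[0,0,0],"roll":0},{"slide":[0,0,0],"roll":0}])

```text
clock: 22.45
eef_pos: [463.5, -350.3, 31.9]
eef_rot: [-3.131, -0.003, -1.431]
force: [-0.4, 0.1, -1.8]
opening: 64.6
```

Request:
servo_tool(series=[{"slide":[0,-0.0005,-0.004],"roll":0},{"slide":[0,0,-0.002],"roll":0},{"slide":[0,0,0],"roll":0}])

```text
clock: 22.82
eef_pos: [463.8, -351.1, 26.1]
eef_rot: [-3.13, -0.004, -1.431]
force: [0.2, 0.1, -1.5]
opening: 64.7
```

Request:
servo_tool(series=[{"slide":[0,0,-0.001],"roll":0},{"slide":[0,0,0],"roll":0}])

```text
clock: 23.08
eef_pos: [463.9, -351.2, 25.3]
eef_rot: [-3.13, -0.004, -1.431]
force: [-0.7, 0.3, -1.6]
opening: 64.3
```

Request:
servo_tool(hand=0.085, series=[{"slide":[0,0,0],"roll":0},{"slide":[0,0,0],"roll":0},{"slide":[0,0,0],"roll":0},{"slide":[0,0,0.02],"roll":0},{"slide":[0,0,0.04],"roll":0},{"slide":[0,0,0.05],"roll":0},{"slide":[0,0,0.05],"roll":0},{"slide":[0,0,0.03],"roll":0}])

```text
clock: 24.08
eef_pos: [462.0, -350.6, 219.3]
eef_rot: [-3.134, -0.003, -1.431]
force: [0.5, 0.0, -0.3]
opening: 84.8
```

Run:
```python
from h import *
st(); d=snap('wrist','wrist13')
cv2.imwrite('pics/m13.png',cv2.resize(d['image'],(800,600)))
```

```text
24.075 [ 462.  -350.6  219.3] [-3.134e+00 -3.000e-03 -1.431e+00] [ 0.5  0.  -0.3] 84.78332891196965
```

View pics/m13.png

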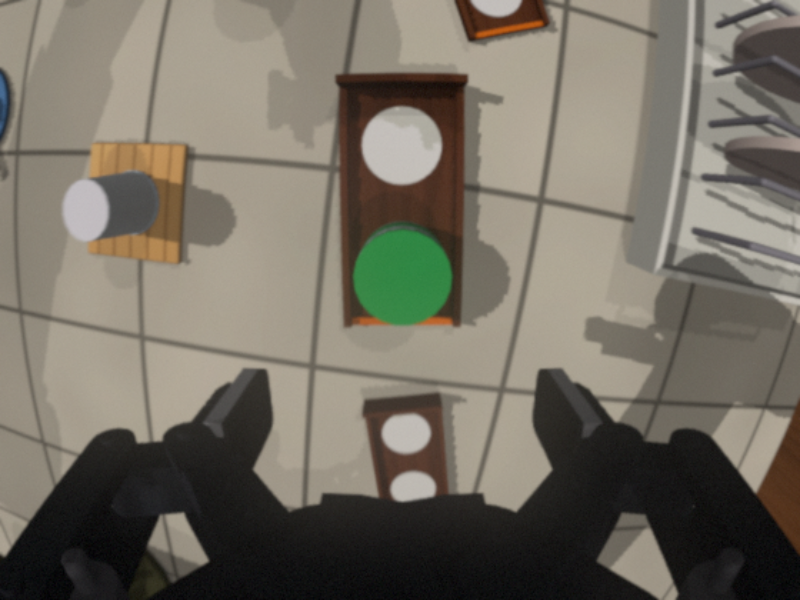

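Green tin on the front mark, lid at (403,276); the back mark is clear at (401,145).

Run:
```python
from h import *
W=load('wrist13'); f=lambda x,y,z: onz(W,x*.7,y*.7,z,True)[:2]
m=f(401.5,145.5,6); l=f(403,276,61); w=(f(337,78,36)+f(467,77,36))/2; s=(f(352,322,10)+f(453,321,10))/2
v=(w-s)/np.linalg.norm(w-s); print('back',m,'lid',l,'yaw',np.arctan2(v[1],v[0]),'lid rel back along/across',(l-m)@v,(l-m)@[-v[1],v[0]],'wall',w,s)
```

```text
back [ 550.49954149 -338.48043455] lid [ 462.35230848 -351.85192585] yaw 0.1424705202421152 lid rel back along/across -89.15275071048542 -0.7200738767473442 wall [ 597.94128933 -332.12357554] [ 414.30072883 -358.46541091]
```

Request:
servo_tool(series=[{"slide":[0.005,0.04,0],"roll":0},{"slide":[0.005,0.06,0],"roll":0},{"slide":[0.006,0.06,0],"roll":0},{"slide":[0.006,0.06,0],"roll":0},{"slide":[0.006,0.06,0],"roll":0},{"slide":[0.006,0.06,0],"roll":0},{"slide":[0.006,0.06,0],"roll":0},{"slide":[0.006,0.06,0],"roll":0}])

```text
clock: 25.12
eef_pos: [507.6, 118.8, 225.4]
eef_rot: [-3.123, -0.007, -1.439]
force: [2.1, -0.3, -0.0]
opening: 85.2
```

Request:
servo_tool(series=[{"slide":[0.006,0.06,0],"roll":0},{"slide":[0.006,0.06,0],"roll":0},{"slide":[0.005,0.05,0],"roll":0},{"slide":[0.003,0.03,0],"roll":0},{"slide":[0.001,0.01,0],"roll":0},{"slide":[0,0,0],"roll":0},{"slide":[0,0,0],"roll":0}])

```text
clock: 26.0
eef_pos: [527.4, 338.8, 223.9]
eef_rot: [-3.123, -0.008, -1.434]
force: [-0.3, 0.9, 0.0]
opening: 85.1
```

Request:
servo_tool(series=[{"slide":[0,0,-0.03],"roll":0},{"slide":[0,0,-0.04],"roll":0},{"slide":[0,0,-0.03],"roll":0},{"slide":[0,0,-0.015],"roll":0},{"slide":[0,0,0],"roll":0},{"slide":[0,0,0],"roll":0}])

```text
clock: 26.75
eef_pos: [529.7, 334.0, 111.9]
eef_rot: [-3.115, -0.003, -1.439]
force: [-0.3, 0.3, 0.4]
opening: 85.1
```

Run:
```python
from h import *
st(); d=snap('wrist','wrist14')
cv2.imwrite('pics/m14.png',cv2.resize(d['image'],(800,600)))
```

```text
26.75 [529.7 334.  111.9] [-3.115e+00 -3.000e-03 -1.439e+00] [-0.3  0.3  0.4] 85.13280811579783
```

View pics/m14.png

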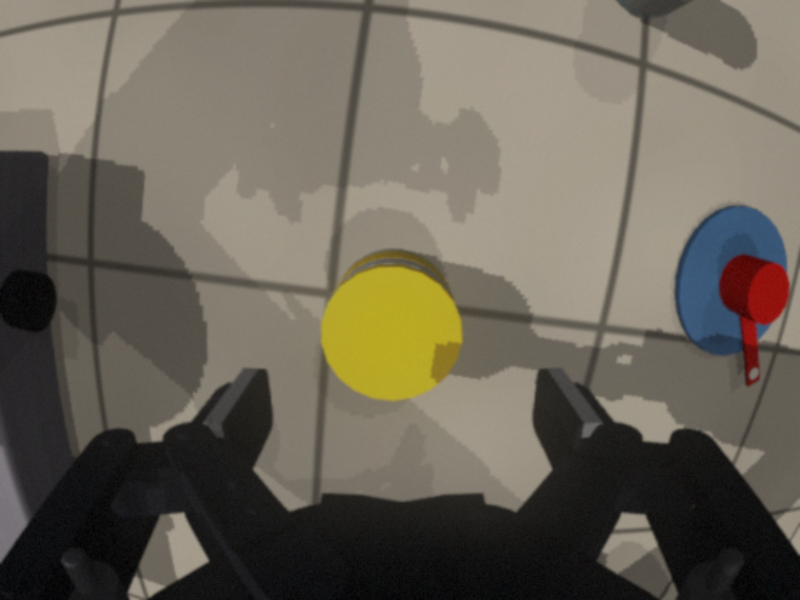

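Run:
```python
from h import *
print(onz(load('wrist14'),391*.7,333*.7,55,True))
```

```text
[526.2594717  338.19723972  55.        ]
```

Request:
servo_tool(series=[{"slide":[-0.001,0.003,-0.025],"roll":0},{"slide":[0,0,-0.025],"roll":0},{"slide":[0,0,-0.015],"roll":0},{"slide":[0,0,-0.005],"roll":0},{"slide":[0,0,0],"roll":0}])

```text
clock: 27.42
eef_pos: [531.4, 339.5, 47.0]
eef_rot: [-3.107, 0.003, -1.439]
force: [-0.8, 0.5, 0.7]
opening: 85.0
```

Request:
servo_tool(series=[{"slide":[-0.003,-0.001,-0.012],"roll":0},{"slide":[-0.002,0,-0.01],"roll":0},{"slide":[0,0,-0.003],"roll":0},{"slide":[0,0,0],"roll":0}])

```text
clock: 27.92
eef_pos: [526.5, 339.0, 21.8]
eef_rot: [-3.105, 0.004, -1.439]
force: [-0.8, -0.0, 0.2]
opening: 85.2
```

Request:
servo_tool(hand=0.055, series=[{"slide":[0,0,-0.001],"roll":0},{"slide":[0,0,0],"roll":0},{"slide":[0,0,0],"roll":0},{"slide":[0,0,0],"roll":0},{"slide":[0,0,0],"roll":0}])

```text
clock: 28.55
eef_pos: [526.8, 339.3, 21.4]
eef_rot: [-3.104, 0.005, -1.439]
force: [-0.5, -0.1, -0.1]
opening: 64.7
```

Request:
servo_tool(series=[{"slide":[0,0,0.01],"roll":0},{"slide":[0,0,0.03],"roll":0},{"slide":[0,0,0.04],"roll":0},{"slide":[0,0,0.04],"roll":0},{"slide":[0,0,0.02],"roll":0},{"slide":[0,0,0],"roll":0}])

```text
clock: 29.3
eef_pos: [525.3, 337.8, 166.4]
eef_rot: [-3.107, 0.004, -1.439]
force: [0.0, 0.5, -2.4]
opening: 64.7
```

Request:
servo_tool(series=[{"slide":[0.001,-0.03,0],"roll":0},{"slide":[0.002,-0.055,0],"roll":0},{"slide":[0.002,-0.06,0],"roll":0},{"slide":[0.002,-0.06,0],"roll":0},{"slide":[0.002,-0.06,0],"roll":0},{"slide":[0.002,-0.06,0],"roll":0},{"slide":[0.002,-0.06,0],"roll":0},{"slide":[0.002,-0.06,0],"roll":0}])

```text
clock: 30.3
eef_pos: [533.8, -117.3, 154.6]
eef_rot: [-3.12, 0.002, -1.432]
force: [1.3, 0.3, -1.6]
opening: 64.8
```

Request:
servo_tool(series=[{"slide":[0.002,-0.055,0],"roll":0},{"slide":[0.002,-0.055,0],"roll":0},{"slide":[0.002,-0.04,0],"roll":0},{"slide":[0.001,-0.03,0],"roll":0},{"slide":[0,-0.015,0],"roll":0},{"slide":[0,0,0],"roll":0},{"slide":[0,0,0],"roll":0}])

```text
clock: 31.18
eef_pos: [535.7, -320.5, 144.5]
eef_rot: [-3.132, 0.01, -1.438]
force: [-1.1, -0.1, -0.7]
opening: 64.9
```

Request:
servo_tool(series=[{"slide":[0.006,-0.007,-0.01],"roll":0},{"slide":[0.006,-0.007,-0.02],"roll":0.005},{"slide":[0.003,-0.003,-0.015],"roll":0},{"slide":[0,0,0],"roll":0},{"slide":[0,0,0],"roll":0}])

```text
clock: 31.8
eef_pos: [551.9, -336.1, 94.7]
eef_rot: [-3.133, 0.011, -1.429]
force: [0.2, -1.1, -2.0]
opening: 64.3
```

Request:
servo_tool(series=[{"slide":[0,-0.002,-0.015],"roll":0},{"slide":[0,0,-0.02],"roll":0},{"slide":[0,0,-0.012],"roll":0},{"slide":[0,0,0],"roll":0},{"slide":[0,0,0],"roll":0}])

```text
clock: 32.42
eef_pos: [551.6, -338.1, 44.8]
eef_rot: [-3.133, 0.011, -1.429]
force: [-0.6, 0.1, -1.6]
opening: 64.6
```

Request:
servo_tool(series=[{"slide":[0,0,-0.007],"roll":0},{"slide":[0,0,-0.005],"roll":0},{"slide":[0,0,-0.003],"roll":0},{"slide":[0,0,0],"roll":0}])

```text
clock: 32.92
eef_pos: [552.2, -338.3, 29.8]
eef_rot: [-3.131, 0.01, -1.429]
force: [0.1, -0.0, -2.5]
opening: 64.4
```

Request:
servo_tool(series=[{"slide":[-0.0005,0,-0.0015],"roll":0},{"slide":[0,0,-0.001],"roll":0},{"slide":[0,0,0],"roll":0}])

```text
clock: 33.3
eef_pos: [552.0, -338.5, 28.2]
eef_rot: [-3.13, 0.009, -1.429]
force: [-0.4, -0.4, -2.0]
opening: 64.6
```

Request:
servo_tool(hand=0.085, series=[{"slide":[0,0,0],"roll":0},{"slide":[0,0,0],"roll":0},{"slide":[0,0,0],"roll":0},{"slide":[0,0,0.02],"roll":0},{"slide":[0,0,0.04],"roll":0},{"slide":[0,0,0.05],"roll":0},{"slide":[0,0,0.05],"roll":0},{"slide":[0,0,0.03],"roll":0}])

```text
clock: 34.3
eef_pos: [550.5, -338.9, 229.2]
eef_rot: [-3.129, 0.006, -1.429]
force: [0.4, -0.1, -0.7]
opening: 84.8
```

Request:
servo_tool(series=[{"slide":[0,0,0],"roll":0},{"slide":[0,0,0],"roll":0},{"slide":[0,0,0],"roll":0}])

```text
clock: 34.67
eef_pos: [550.9, -339.4, 234.7]
eef_rot: [-3.123, 0.003, -1.429]
force: [-0.8, 0.5, -0.8]
opening: 84.9
```

Run:
```python
from h import *
st(); d=snap('wrist','wrist15');S=snap('scene','scene15')
cv2.imwrite('pics/m15.png',np.vstack([cv2.resize(d['image'],(800,600))[:340],np.hstack([cv2.resize(S['image'][190:320,100:300],(400,260)),cv2.resize(S['image'][190:320,220:420],(400,260))])]))
```

```text
34.675 [ 550.9 -339.4  234.7] [-3.123e+00  3.000e-03 -1.429e+00] [-0.8  0.5 -0.8] 84.91790507518178
```

View pics/m15.png

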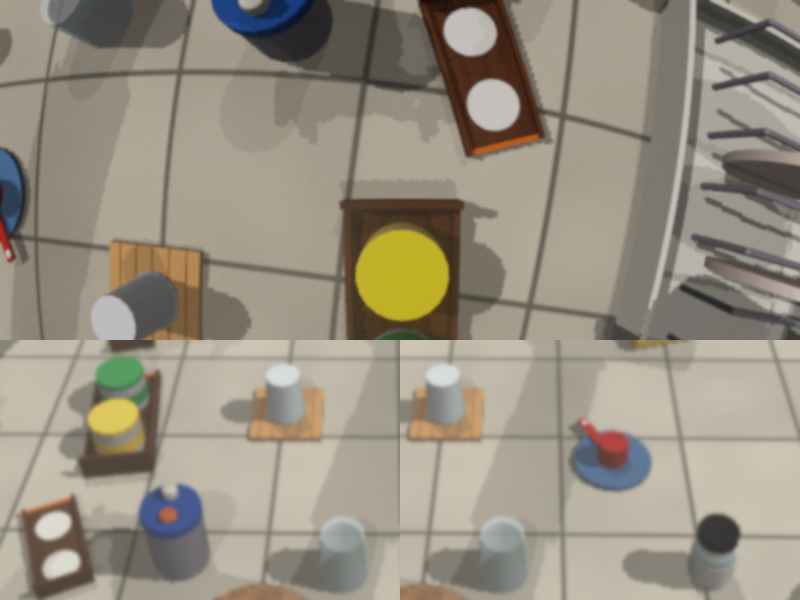

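Everything stands upright: yellow lid at (402,275) in the wrist view, green lid (122,371) and yellow lid (114,416) in the scene panel. The bystanders look untouched.

Run:
```python
from h import *
W,S=load('wrist15'),load('scene15'); y=onz(W,402*.7,275*.7,61,True)[:2]
fm=np.array([462.4,-351.2]); v=np.array([np.cos(.142),np.sin(.142)]); n=np.array([-v[1],v[0]])
print('yellow in rack x,y',(y-fm)@v-45,(y-fm)@n)
g,w=onz(S,100+122/2,190+(371-340)/2,61)[:2],onz(S,100+114/2,190+(416-340)/2,61)[:2]; print('tin gap',(w-g)@v,(w-g)@n)
a=cv2.cvtColor(load('scene0')['image'],6); b=cv2.cvtColor(S['image'],6)
for nm,(x0,y0,x1,y1) in dict(sippy=(165,255,208,310),tumbler=(257,277,288,318),jar=(362,276,392,316)).items():
    r=cv2.matchTemplate(b[y0-12:y1+12,x0-12:x1+12],a[y0:y1,x0:x1],cv2.TM_CCOEFF_NORMED); _,q,_,p=cv2.minMaxLoc(r); print(nm,q,p[0]-12,p[1]-12)
ctrl.close_job(); st()
```

```text
yellow in rack x,y 43.60152939209034 -0.5248322451872394
tin gap 89.38042560793704 -2.9790489478943094
sippy 0.9799222946166992 0 0
tumbler 0.9496923089027405 0 0
jar 0.9999058246612549 0 0
the job is handed in; nothing more can be done
the job is handed in; nothing more can be done
```

I finished the job and handed it in at about 35 s of the 128 s allowed. The order was scoop to dish, cup to coaster, green tin forward to the front mark, then yellow tin onto the back mark. The hand-in gives no verdict, so these are only my own last checks:

| Item | Measured position | Allowed |
|---|---|---|
| Scoop | about 1 mm from the dish's middle | 15 mm |
| Cup | about 1 mm from the coaster's middle | 15 mm |
| Green tin | about 1 mm from the front mark | 15 mm |
| Yellow tin | rack x = 43.6 mm, y = -0.5 mm (mark at 45, 0) | 15 mm |

- **Upright and clear:** all four things looked upright in the last pictures, and the open gripper was well above everything.
- **Bystanders:** the sippy cup, tumbler and jar showed zero pixel shift in the scene camera since the start.
- **Disagreement:** the scene camera reads x about 3 to 9 mm larger than the other two cameras. I relied on the wrist camera close up. The scene camera put the tins 89 mm apart along the rack and 3 mm out across it, also within limits.
- **Tool tilt:** the tool tilted up to about 0.04 rad while gripping the yellow tin. It was about 0.015 rad when I released the tin.

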